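# Tighten a loose reagent cap in the anti-spin holder

### The job

The square white reagent bottle has a loose red screw cap, and on the bare bench the bottle simply spins along when the cap is turned. Carry it by its body, not by the loose cap, and set it upright on the floor of the blue anti-spin holder, fully inside its bay, and let go of it; then take it by the cap and screw the cap clockwise (seen from above) until it stops, fully home. Leave the bottle standing in the holder and do not disturb the other vessels or tip the bottle.

Things in the scene. Friction and masses are not known exactly. Their poses are not given: they have to be found in the camera images.
- bottle: square white bottle with the red cap, loose, 0.2 to 0.4 kg: body 56 x 56 mm, flat shoulder 72 mm above its underside, 101 mm tall with the cap. Origin: centre of the underside, z up, x and y square to its flat sides (any quarter turn fits the holder). Label and black index mark on the -x side. Carry it by two opposite flat sides.
- bottle_mid (a point): point on the bottle's axis, 50 mm above its underside, axes as the bottle's; the flat sides reach from here 22 mm up
- cap (a joint): how far the cap is unscrewed, rad: 0 = fully home at its stop, positive = turned anticlockwise seen from above; starts at 1.7 to 2.4, far stop at 2.6. Stiff (about 0.15 N m, more than the bench's grip on the bottle), stays where left, does not rise or sink as it turns.
- cap_mid (a point): centre of the round, ribbed red cap, on the bottle's axis 90 mm above its underside: 38 mm diameter, 21 mm tall (80 to 101 mm above the underside). The white index line on it stands over the black mark on the bottle's shoulder when fully home. Turns with the cap.
- holder_floor (a point): bay of the anti-spin holder fixed to the bench: centre of the top of its 6 mm aluminium base plate, z up, x towards the back stop, front (-x) open. Blue cheeks (inner faces at y = +-32 mm, x from -32 to 32 mm) and back stop (face at x = 32 mm), 12 mm thick, tops 26 mm above this point. The bottle stands on the plate with 4 mm play to each wall.
- amber_mid (a point): bystander: brown round bottle with a black cap, diameter 54 mm, 94 mm tall, loose; point on its axis 45 mm up
- jar_mid (a point): bystander: white round jar with a blue lid, diameter 62 mm, 78 mm tall, loose; point on its axis 39 mm up
- beaker_mid (a point): bystander: clear glass beaker, rim diameter 60 mm, 65 mm tall, loose; point on its axis 32 mm up
Mind the look-alikes: they are no part of the job. What is shaped like the bottle but green is not meant. What is shaped like the part that bears holder_floor but brown is not meant.

How it is judged:
By the outcome, as a careful person would: the job done as asked, in the order asked, and still so for the second after the job is handed in, with the robot touching nothing.
It also fails if it takes over 61 s, if anything falls off the work surface, if the arm or the gripper's body presses on something with over 40 N, if the wrist force passes 120 N, or if a joint passes its speed limit or range.

### The arm

A 7-joint arm with a two-finger parallel gripper is mounted at the origin on the work surface. World frame = base frame: x ahead of the robot, y to its left, z up, the work surface at z = 0. Lengths are in m, angles in rad, forces in N, time in s.
With the tool pointing down it reaches from about 0.4 to 0.85 m from the base axis. Payload 10.4 kg.
Tool frame: the origin (TCP) lies midway between the tips of the shut fingers; the grasp point (between the pads) lies 19 mm behind it; y points along the fingers, x is the direction in which the jaws open and shut, and the axes are right-handed (so a half turn about y gives the same grasp; the last joint's range is limited). The gripper opens to 87 mm and grips with 3 to 60 N. Pads are 19 mm wide; open, the fingers measure 117 mm over their backs; the gripper's body (75 mm by 190 mm) begins 51 mm behind the grasp point.
Start: joints at [-1.369, 0.332, -0.065, 1.46, 0.022, 1.35, -0.088], TCP at [0.139, 0.609, 0.189] pointing down, gripper open.
Joint ranges: [-2.6, 2.6], [-0.5, 2.12], [-1.47, 1.34], [0.16, 2.42], [-1.27, 4.41], [0.06, 2.06], [-2.6, 2.6]. Speed limits (rad/s): [2.22, 2.22, 2.79, 2.79, 3.14, 3.14, 3.14].

### API

Orientations are given as a unit quaternion [x, y, z, w].
In Python, from bench import r gives the robot as it stands. The module is installed in compiled form; this text tells all that it offers.
- The arm moves only by the tool arm_command, never from a script. Its argument "deltas" is one flat list of numbers, 6 for each row, row after row: the shift along the tool's x, y, z in m, then the turn, a rotation vector about the tool's x, y, z in degrees. In form: [tx, ty, tz, ax, ay, az, tx, ty, tz, ax, ay, az, ...]. A call has 1 to 8 rows; each row is the pose to reach, as a shift and turn from the pose commanded when the call began, along the tool's axes at that moment; what a row does not reach only later rows make up. A row lasts 1/8 s, in which the tool goes at most 62.5 mm and 10.7 degrees, less where a joint would pass 70% of its speed; a pose out of reach is approached as far as the arm can. A call with a gripper value outside its range is refused whole. "hand" is the opening, from 0 (shut) to 1 (fully open), set as the call begins (left out, the last holds). The fingers move at their own pace and stop on an object; "grip_force" is the grip in N (left out, the last holds). Time passes only in rows, so rows that repeat a pose let the fingers close. It gives the time, the measured TCP pose, the force and the opening at its end, in the units of the state.
- r.read_state(): the state, without advancing time (a new reading comes with each control period).
- r.camera(name): name is "scene" or "top" or "wrist"; returns a dict with "image" (400x640x3 uint8, red, green, blue), "intrinsics" (3x3 intrinsics, pixels), "k1" (the pictures are not rectified: a ray, as slopes to the right and down, at radius r is drawn at 1 + k1 r^2 times it, then the intrinsics apply), "world_from_camera" (4x4, takes a point from camera to world coordinates); the wrist camera has in their place "hand_eye" (4x4, takes a point from camera to tool coordinates, whose origin is the TCP and whose axes are the tool frame's). Camera axes: x right, y down, z forward; pixel columns grow to the right and rows downward; lengths in m; the calibration is good to about 2 mm. A picture is of the moment at which its call begins: read the wrist's pose just before it. There is no depth.
- r.close_job(): hands the job in, once; it reports no verdict.
Trained networks look in a picture, given as the dict that the camera call returned (one of the last four; its "shot" number tells which), for a name from the list of things; names that differ only in an ending like _2 or _b are one class to them, and where a whole thing is asked for, a point or a joint stands for the part that bears it (a point fixed in the world has none). Each returns a list of dicts, best first, with "conf" (0 to 1); they miss things now and then, are a little off and sometimes report something else, mostly with a low value. They report only what shows in the picture. A call takes as long as a camera call. They do not tell look-alikes from the thing itself.
- r.boxes_of(picture, query): "centre" ([row, column] in pixels, amid what is visible of it).
- r.regions_of(picture, query): "region" (400x640 bool, what is visible of it) and "centre" ([row, column] in pixels, amid what is visible of it).
The state is a dict: "time": time; "joint_positions": joint angles; "joint_vel": joint speeds; "joint_torque": joint torques, N m; "ee_pos": TCP position; "eef_rot": TCP orientation; "ft_force": force on the tool from outside, world axes, zero at the start; "torque": the same for the moment, N m; "width": finger opening in m.
Only numpy, scipy, OpenCV 4.12 (cv2) and the standard library are available. Lean on these libraries where they do the work, as an engineer would, in place of code of your own. Each camera call takes 0.05 s, during which the arm holds its last target.

## Working session

There is one attempt and no reset: what is moved stays moved. The work goes in short steps, Python scripts to look and compute and a tool call to move; the robot and the scene stay as the last step left them, time stands still between calls to the robot, and variables do not carry over. Pictures are saved under pics/ and viewed, and the job is handed in when it is done.

Besides the shell and the picture viewer there is one more tool, called as name(argument=value, ...) on one line, values as JSON. arm_command: Moves the arm, as the interface text tells. Its arguments: {"type":"object","properties":{"deltas":{"type":"array","items":{"type":"number"}},"hand":{"type":"number"},"grip_force":{"type":"number"}},"required":["deltas"]}

```bash
mkdir -p pics
cat > h.py <<'E'
import numpy as np, cv2
from bench import r
from scipy.spatial.transform import Rotation as R
def save(p,n): cv2.imwrite(f'pics/{n}.png',cv2.cvtColor(p['image'],cv2.COLOR_RGB2BGR))
def ray(p,rc,Twc=None):
    K=np.array(p['intrinsics']);k1=p['k1'];T=np.array(p['world_from_camera']) if Twc is None else Twc
    d=np.array([(rc[1]-K[0,2])/K[0,0],(rc[0]-K[1,2])/K[1,1]]);u=d.copy()
    for _ in range(30): u=d/(1+k1*(u@u))
    v=T[:3,:3]@np.array([u[0],u[1],1]); return T[:3,3],v
def onz(p,rc,z,Twc=None):
    o,v=ray(p,rc,Twc); return o+v*(z-o[2])/v[2]
def tri(rs):
    A=np.zeros((3,3));b=np.zeros(3)
    for o,v in rs:
        v=v/np.linalg.norm(v);P=np.eye(3)-np.outer(v,v);A+=P;b+=P@o
    return np.linalg.solve(A,b)
def proj(p,X,Twc=None):
    K=np.array(p['intrinsics']);T=np.array(p['world_from_camera']) if Twc is None else Twc
    c=T[:3,:3].T@(np.array(X)-T[:3,3]);u=c[:2]/c[2];u=u*(1+p['k1']*(u@u))
    return np.array([K[1,1]*u[1]+K[1,2],K[0,0]*u[0]+K[0,2]])
def wristT(p,s):
    T=np.eye(4);T[:3,:3]=R.from_quat(s['eef_rot']).as_matrix();T[:3,3]=s['ee_pos'];return T@np.array(p['hand_eye'])
E
python3 - <<'E'
from h import *
s=r.read_state();print({k:np.round(v,3) for k,v in s.items()})
print(R.from_quat(s['eef_rot']).as_matrix().round(3))
a=r.camera('scene');b=r.camera('top')
save(a,'s0');save(b,'t0')
for n,p in(('scene',a),('top',b)):
    print(n,np.array(p['world_from_camera']).round(3).tolist(),p['intrinsics'],p['k1'])
    for q in['bottle','cap_mid','holder_floor','amber_mid','jar_mid','beaker_mid']:
        try:print(q,[(np.round(d['centre']),round(d['conf'],2)) for d in r.boxes_of(p,q)])
        except Exception as e:print(q,e)
E
```

```text
{'time': np.float64(0.0), 'joint_positions': array([-1.369,  0.333, -0.065,  1.461,  0.022,  1.35 , -0.089]), 'joint_vel': array([ 0.001,  0.002,  0.001,  0.001,  0.001, -0.001,  0.   ]), 'joint_torque': array([ 1.0000e-03, -6.2323e+01,  2.5000e-02, -3.8992e+01, -6.1000e-02,
        3.9000e-02,  0.0000e+00]), 'ee_pos': array([0.139, 0.609, 0.188]), 'eef_rot': array([ 0.553,  0.44 , -0.441, -0.553]), 'ft_force': array([-0.71 ,  0.346, -0.495]), 'torque': array([ 0.027, -0.009, -0.042]), 'width': np.float64(0.087)}
[[ 0.223 -0.    -0.975]
 [ 0.975 -0.001  0.223]
 [-0.001 -1.    -0.   ]]
scene [[-0.508, 0.501, -0.701, 1.228], [0.861, 0.301, -0.409, 0.416], [0.006, -0.811, -0.584, 0.647], [0.0, 0.0, 0.0, 1.0]] [[445.10969496   0.         319.15147102]
 [  0.         445.10969496 193.6612691 ]
 [  0.           0.           1.        ]] -0.12509442145268923
bottle [(array([270., 421.]), 0.81), (array([287., 318.]), 0.78), (array([258., 364.]), 0.63), (array([232., 441.]), 0.55)]
cap_mid [(array([239., 368.]), 0.88), (array([252., 423.]), 0.85), (array([265., 322.]), 0.67)]
holder_floor [(a
[... 211 characters left out ...]
), 0.52)]
beaker_mid [(array([236., 259.]), 0.65)]
top [[0.026, -0.999, 0.038, 0.526], [-1.0, -0.026, -0.001, 0.023], [0.002, -0.038, -0.999, 0.92], [0.0, 0.0, 0.0, 1.0]] [[461.49555203   0.         316.60851637]
 [  0.         461.49555203 201.39303164]
 [  0.           0.           1.        ]] -0.11588762566078795
bottle [(array([167., 184.]), 0.87)]
cap_mid [(array([155., 235.]), 0.84), (array([162., 175.]), 0.73), (array([ 95., 254.]), 0.59), (array([160., 240.]), 0.21)]
holder_floor [(array([295., 410.]), 0.97), (array([225., 424.]), 0.92)]
amber_mid [(array([232., 184.]), 0.78)]
jar_mid [(array([245., 301.]), 0.85)]
beaker_mid [(array([128., 353.]), 0.75), (array([222., 423.]), 0.26)]
```

View pics/s0.png

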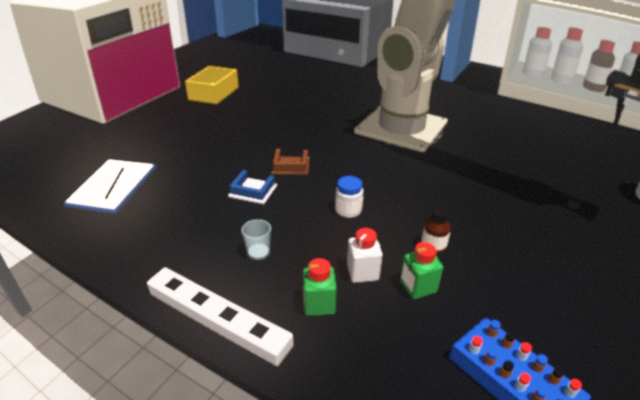

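View pics/t0.png

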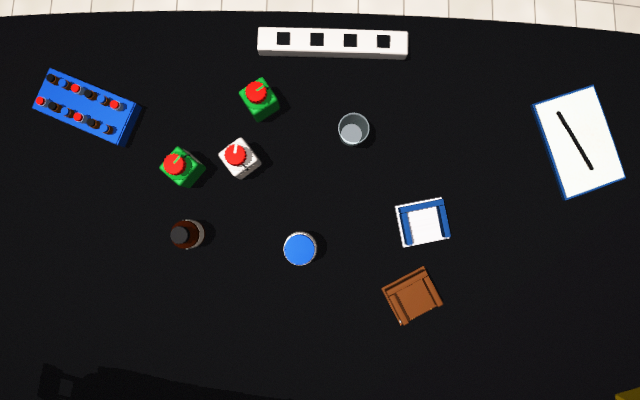

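Run:
```python
from h import *
t=cv2.imread('pics/t0.png')
a=cv2.resize(t[125:190,205:275],None,fx=6,fy=6,interpolation=cv2.INTER_CUBIC)
b=cv2.resize(t[190:255,385:460],None,fx=5.2,fy=6,interpolation=cv2.INTER_CUBIC)
cv2.imwrite('pics/z0.png',np.hstack([a,b]))
p=r.camera('top');q=r.camera('scene')
rs=r.regions_of(p,'bottle')
for d in rs:
    c=np.round(d['centre'],1);print(c,d['conf'],onz(p,c,.101)[:2],d['region'].sum())
# cap centre by color
for pic in(p,q):
    im=pic['image'].astype(int);m=((im[...,0]>150)&(im[...,1]<70)&(im[...,2]<70)).astype('uint8')
    n,l,st,ce=cv2.connectedComponentsWithStats(m)
    print([(ce[i][::-1].round(1),st[i][4]) for i in range(1,n) if st[i][4]>100])
for nm,rc in dict(bot=(157,240),amb=(235,187),jar=(249,300),bk=(129,353),hold=(222,423),g1=(167,182),g2=(99,260)).items(): print(nm,onz(p,rc,.05)[:2].round(3))
```

```text
[ 99.  257.7] 0.89 [0.739072   0.13343234] 1080
[158.1 236.6] 0.77 [0.63072622 0.16750743] 1038
[167.6 184.7] 0.73 [0.61152566 0.26109972] 1179
[(array([ 91.5, 254.9]), np.int32(290)), (array([155.2, 234.9]), np.int32(274)), (array([164.2, 172.8]), np.int32(278))]
[(array([236.5, 366.6]), np.int32(254)), (array([252.7, 425.8]), np.int32(255)), (array([269.1, 319.9]), np.int32(339))]
bot [0.64 0.17]
amb [0.489 0.267]
jar [0.468 0.051]
bk [ 0.699 -0.043]
hold [ 0.525 -0.181]
g1 [0.618 0.281]
g2 [0.752 0.136]
```

View pics/z0.png

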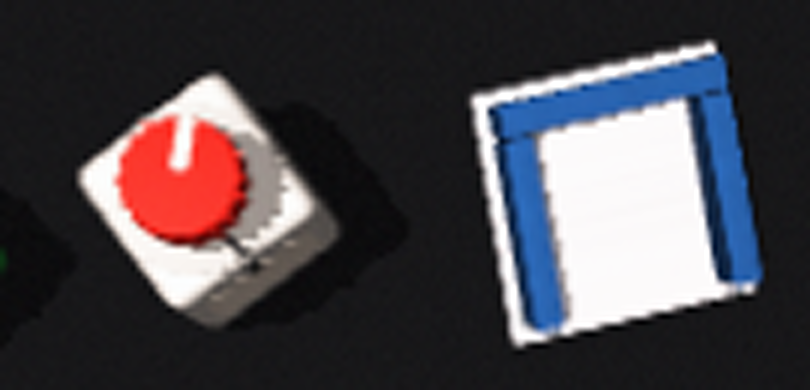

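Run:
```python
from h import *
p=r.camera('top');q=r.camera('scene')
f=lambda z,x0,sx,sy,y0:(y0+z[1]/sy-.4, x0+z[0]/sx-.4)
C=[onz(p,f(z,205,6,6,125),.072)[:2] for z in[(213,75),(80,178),(180,308),(335,222)]]
print('shoulder corners',np.round(C,4).tolist(),'c',np.mean(C,0))
for i in range(4):
    d=C[(i+1)%4]-C[i];print(np.linalg.norm(d).round(4),np.degrees(np.arctan2(d[1],d[0])).round(1))
cap=tri([ray(p,(155.2,234.9)),ray(q,(236.5,366.6))]);print('cap',cap, onz(p,(155.2,234.9),.101))
H=[onz(p,f((z[0]-420,z[1]),385,5.2,6,190),.032)[:2] for z in[(540,133),(690,97),(722,285),(562,325)]]
print('inner',np.round(H,4).tolist(),np.mean(H,0))
for i in range(4):
    d=H[(i+1)%4]-H[i];print(np.linalg.norm(d).round(4),np.degrees(np.arctan2(d[1],d[0])).round(1))
O=[onz(p,f((z[0]-420,z[1]),385,5.2,6,190),.006)[:2] for z in[(472,97),(715,42),(758,290),(516,345)]]
print('plate',np.round(O,4).tolist(),np.mean(O,0))
for i in range(4):
    d=O[(i+1)%4]-O[i];print(np.linalg.norm(d).round(4),np.degrees(np.arctan2(d[1],d[0])).round(1))
w=r.camera('wrist');print(np.array(w['hand_eye']).round(3).tolist(),w['intrinsics'])
```

```text
shoulder corners [[0.6739, 0.1676], [0.6408, 0.2078], [0.6012, 0.1752], [0.629, 0.1281]] c [0.63621468 0.16964844]
0.0521 129.4
0.0514 -140.5
0.0547 -59.5
0.0598 41.3
cap [0.63667447 0.17332292 0.09183338] [0.63588256 0.17076574 0.101     ]
inner [[0.5441, -0.1544], [0.5572, -0.2108], [0.4967, -0.2241], [0.4825, -0.164]] [ 0.52015891 -0.18831925]
0.0579 -77.0
0.0619 -167.6
0.0618 103.3
0.0623 8.8
plate [[0.556, -0.1331], [0.5767, -0.2271], [0.4945, -0.2455], [0.4743, -0.1519]] [ 0.52537229 -0.18939589]
0.0963 -77.5
0.0843 -167.4
0.0958 102.2
0.0838 12.9
[[1.0, -0.002, 0.0, 0.0], [-0.001, -0.299, 0.954, -0.195], [-0.001, -0.954, -0.299, 0.081], [0.0, 0.0, 0.0, 1.0]] [[328.56224472   0.         313.65442991]
 [  0.         328.56224472 194.75203307]
 [  0.           0.           1.        ]]
```

```bash
cat >> h.py <<'E'
def to(x,y,z,yaw):
    s=r.read_state();M=R.from_quat(s['eef_rot']).as_matrix();a=np.radians(yaw)
    X=np.array([np.cos(a),np.sin(a),0]);Y=np.array([0,0,-1.]);T=np.c_[X,Y,np.cross(X,Y)]
    t=M.T@(np.array([x,y,z])-s['ee_pos']);v=np.degrees(R.from_matrix(M.T@T).as_rotvec())
    print('t',s['time'].__round__(2),'pos',np.round(s['ee_pos'],4),'yaw',np.degrees(np.arctan2(M[1,0],M[0,0])).round(2),'w',round(float(s['width']),4),'F',np.round(s['ft_force'],1),'Tq',np.round(s['torque'],2),'j',np.round(s['joint_positions'],2))
    print('DELTA',np.round(t,4).tolist(),np.round(v,2).tolist())
E
python3 -c "
from h import *
to(.636,.17,.2,40)"
```

```text
t 1.0 pos [0.1393 0.6093 0.1891] yaw 77.12 w 0.0872 F [-0.3 -0.3  0.5] Tq [-0.03 -0.02  0.02] j [-1.37  0.33 -0.06  1.46  0.02  1.35 -0.09]
DELTA [-0.3175, -0.011, -0.5821] [-0.0, 37.12, 0.0]
```

arm_command(deltas=[-0.027, -0.001, -0.048, 0, 3, 0, -0.055, -0.002, -0.1, 0, 6, 0, -0.08, -0.003, -0.15, 0, 9.5, 0, -0.108, -0.004, -0.2, 0, 12.7, 0, -0.136, -0.005, -0.25, 0, 16, 0, -0.164, -0.006, -0.3, 0, 19, 0, -0.19, -0.007, -0.35, 0, 22.5, 0, -0.218, -0.008, -0.4, 0, 25.5, 0], hand=1)

```text
time: 2.0
ee_pos: [0.4818, 0.3065, 0.1974]
eef_rot: [-0.637, -0.308, 0.307, 0.637]
ft_force: [0.2, -0.2, -0.5]
width: 0.0868
```

```bash
python3 -c "
from h import *
to(.636,.17,.2,40)"
```

```text
t 2.0 pos [0.4818 0.3065 0.1974] yaw 51.54 w 0.0868 F [ 0.2 -0.2 -0.5] Tq [ 0.01 -0.04 -0.01] j [-0.87  0.21  0.27  1.61 -0.06  1.33  0.3 ]
DELTA [-0.011, -0.0027, -0.2056] [-0.01, 11.54, 0.04]
```

arm_command(deltas=[-0.003, -0.001, -0.05, 0, 3, 0, -0.005, -0.002, -0.1, 0, 6, 0, -0.008, -0.002, -0.15, 0, 9, 0, -0.011, -0.003, -0.19, 0, 11.5, 0, -0.011, -0.003, -0.206, 0, 11.5, 0, -0.011, -0.003, -0.206, 0, 11.5, 0])

```text
time: 2.75
ee_pos: [0.6355, 0.1707, 0.1997]
eef_rot: [0.664, 0.242, -0.243, -0.664]
ft_force: [0.0, 0.9, -1.2]
width: 0.0871
```

```bash
python3 -c "
from h import *
to(.636,.17,.2,40)
s=r.read_state();w=r.camera('wrist');save(w,'w1')
T=wristT(w,s)
for z in(.101,.072):print(proj(w,[.636,.17,z],T))
"
```

```text
t 2.75 pos [0.6355 0.1707 0.1997] yaw 40.09 w 0.0871 F [ 0.   0.9 -1.2] Tq [-0.05 -0.01 -0.03] j [-0.62  0.41  0.4   1.37 -0.16  1.39  0.48]
DELTA [-0.0001, -0.0003, -0.0009] [-0.01, 0.09, -0.03]
[185.31421397 312.3328    ]
[177.54282015 312.41791579]
```

View pics/w1.png

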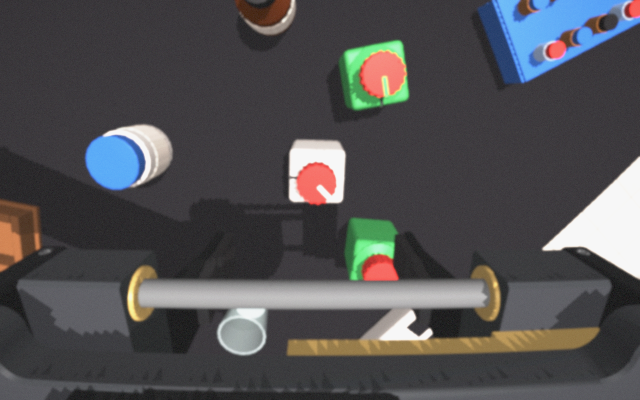

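Run:
```python
from h import *
t=cv2.imread('pics/w1.png')
cv2.imwrite('pics/z1.png',cv2.resize(t[130:215,270:365],None,fx=7,fy=7,interpolation=cv2.INTER_CUBIC))
```

```text
(no output)
```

View pics/z1.png

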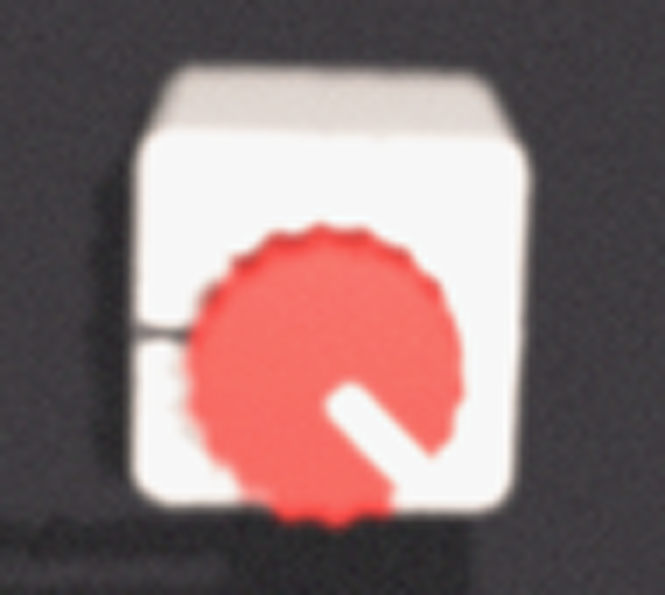

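Run:
```python
from h import *
s=r.read_state();w=r.camera('wrist');T=wristT(w,s)
g=lambda x,y:(130+y/7-.4,270+x/7-.4)
C=[onz(w,g(*z),.072,T)[:2] for z in[(135,125),(530,132),(515,512),(130,505)]]
print(np.round(C,4).tolist(),'c',np.mean(C,0))
for i in range(4):
    d=C[(i+1)%4]-C[i];print(np.linalg.norm(d).round(4),np.degrees(np.arctan2(d[1],d[0])).round(1))
print('cap',onz(w,g(327,377),.101,T), 'ends',onz(w,g(345,395),.101,T),onz(w,g(415,470),.101,T))
```

```text
[[0.5979, 0.1799], [0.6411, 0.215], [0.677, 0.1713], [0.6327, 0.1355]] c [0.63717978 0.1754384 ]
0.0557 39.1
0.0566 -50.5
0.057 -141.0
0.0565 128.1
cap [0.63698903 0.17514852 0.101     ] ends [0.64041589 0.17479644 0.101     ] [0.65436344 0.1728805  0.101     ]
```

```bash
python3 -c "
from h import *
to(.637,.1745,.04,39)"
```

```text
t 2.85 pos [0.6345 0.1728 0.1999] yaw 40.24 w 0.0869 F [ 0.6  0.9 -0.7] Tq [-0.01 -0.01  0.02] j [-0.62  0.41  0.4   1.37 -0.16  1.39  0.48]
DELTA [0.003, 0.1599, -0.0005] [-0.06, 1.24, 0.0]
```

```bash
python3 -c "
from h import *
for i in range(6):
    s=r.read_state();print(s['time'],np.round(s['ee_pos'],4),np.round(s['joint_positions'],4));r.camera('wrist')
"
```

```text
2.85 [0.6345 0.1728 0.1999] [-0.6216  0.4127  0.3971  1.3688 -0.1593  1.3917  0.4762]
2.9 [0.6344 0.173  0.2   ] [-0.6219  0.4123  0.397   1.369  -0.1593  1.3917  0.4762]
2.95 [0.6344 0.173  0.2002] [-0.622   0.4122  0.3972  1.3689 -0.1593  1.3917  0.4763]
3.0 [0.6345 0.1727 0.2002] [-0.622   0.4122  0.3975  1.3688 -0.1592  1.3917  0.4764]
3.05 [0.6346 0.1724 0.2002] [-0.6217  0.4123  0.3978  1.3687 -0.1591  1.3917  0.4765]
3.1 [0.6348 0.1721 0.2002] [-0.6215  0.4124  0.398   1.3686 -0.1591  1.3917  0.4765]
```

arm_command(deltas=[0.003, 0.02, 0.002, 0, 1.2, 0, 0.003, 0.05, 0.002, 0, 1.2, 0, 0.003, 0.075, 0.002, 0, 1.2, 0, 0.003, 0.085, 0.002, 0, 1.2, 0, 0.003, 0.085, 0.002, 0, 1.2, 0])

```text
time: 3.78
ee_pos: [0.6358, 0.1746, 0.1141]
eef_rot: [-0.667, -0.235, 0.236, 0.667]
ft_force: [-0.5, 1.0, -0.1]
width: 0.0868
```

```bash
python3 -c "
from h import *
r.camera('wrist');r.camera('wrist')
to(.637,.1745,.04,39)
s=r.read_state();w=r.camera('wrist');save(w,'w2')
T=wristT(w,s)
im=w['image'].astype(int);m=((im[...,0]>170)&(im[...,1]<130)&(im[...,2]<130)).astype('uint8')
n,l,st,ce=cv2.connectedComponentsWithStats(m)
for i in range(1,n):
  if st[i][4]>300: print(st[i],ce[i],onz(w,ce[i][::-1],.101,T))
"
```

```text
t 3.88 pos [0.6368 0.1747 0.1158] yaw 38.91 w 0.0872 F [ 1.1 -0.3 -0.3] Tq [-0.09 -0.04  0.03] j [-0.62  0.47  0.39  1.47 -0.18  1.23  0.47]
DELTA [-0.0001, 0.0758, -0.0003] [0.02, -0.09, 0.07]
[614  22  22  23 364] [624.          32.92307692] [0.71204703 0.39155705 0.101     ]
[369  42  33  60 379] [380.22163588  77.62796834] [0.61228897 0.27142047 0.101     ]
[ 286  188   53   57 2152] [311.17797398 215.11384758] [0.6353155  0.17562158 0.101     ]
[ 375  308   50   33 1332] [398.01876877 324.76276276] [0.74482594 0.14665162 0.101     ]
```

View pics/w2.png

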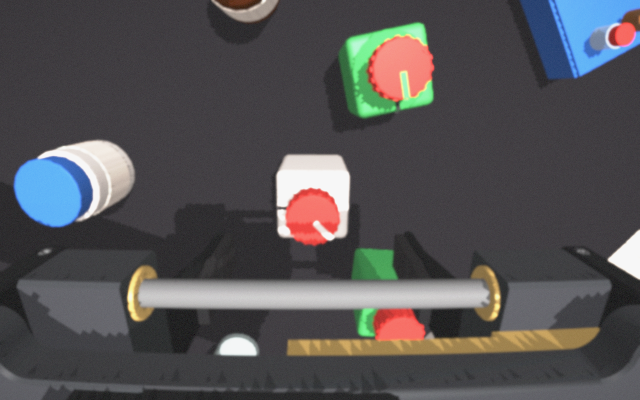

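arm_command(deltas=[0, 0.015, 0, 0, 0, 0, 0, 0.04, 0, 0, 0, 0, 0, 0.06, 0, 0, 0, 0, 0, 0.072, 0, 0, 0, 0, 0, 0.074, 0, 0, 0, 0, 0, 0.074, 0, 0, 0, 0])

```text
time: 4.68
ee_pos: [0.6367, 0.1747, 0.0416]
eef_rot: [-0.667, -0.236, 0.235, 0.667]
ft_force: [-0.1, 0.1, -0.0]
width: 0.0873
```

arm_command(deltas=[0, 0, 0, 0, 0, 0, 0, 0, 0, 0, 0, 0, 0, 0, 0, 0, 0, 0, 0, 0, 0, 0, 0, 0, 0, 0, 0, 0, 0, 0], hand=0, grip_force=30)

```text
time: 5.3
ee_pos: [0.6363, 0.1746, 0.0411]
eef_rot: [-0.667, -0.236, 0.236, 0.667]
ft_force: [-0.1, 0.5, 0.3]
width: 0.045
```

```bash
python3 -c "
from h import *
to(.637,.1745,.24,39)
s=r.read_state();w=r.camera('wrist');save(w,'w3')
"
```

```text
t 5.3 pos [0.6363 0.1746 0.0411] yaw 38.92 w 0.045 F [-0.1  0.5  0.3] Tq [-0.03  0.07  0.06] j [-0.61  0.54  0.37  1.54 -0.21  1.1   0.49]
DELTA [0.0005, -0.1989, -0.0005] [-0.0, -0.08, 0.0]
```

View pics/w3.png

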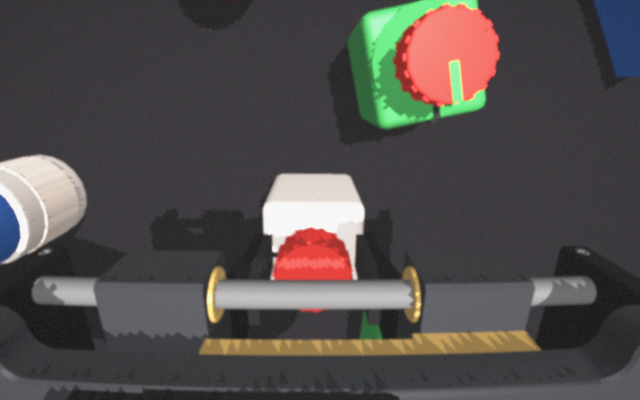

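arm_command(deltas=[0, 0, 0, 0, 0, 0, 0, 0, 0, 0, 0, 0])

```text
time: 5.6
ee_pos: [0.6362, 0.1745, 0.041]
eef_rot: [-0.667, -0.235, 0.236, 0.667]
ft_force: [-1.3, 0.1, 0.1]
width: 0.0361
```

```bash
python3 -c "
from h import *
to(.637,.1745,.24,39)
s=r.read_state();w=r.camera('wrist');save(w,'w4');T=wristT(w,s)
p=np.array(s['ee_pos'])
for a in (np.array([.637,.1745]),):
  for z in(.101,.072): print(z,proj(w,[*a,z],T))
M=T[:3,:3]@np.array(w['hand_eye'])[:3,:3].T
for dx in(-.028,.028):
  for dz in(-.028,.028): print(dx,dz,proj(w,p+M@np.array([dx,p[2]-.072,dz]),T))
t=r.camera('top');save(t,'t4')
c=cv2.imread('pics/w4.png')[160:340,220:420];d=cv2.imread('pics/t4.png')[100:220,170:310]
cv2.imwrite('pics/z4.png',np.hstack([cv2.resize(c,(440,396)),cv2.resize(d,(350,396))]))
"
```

```text
t 5.6 pos [0.6362 0.1745 0.041 ] yaw 38.92 w 0.0361 F [-1.3  0.1  0.1] Tq [-0.12  0.08  0.02] j [-0.61  0.54  0.37  1.54 -0.21  1.1   0.49]
DELTA [0.0005, -0.199, -0.0005] [-0.01, -0.08, -0.01]
0.101 [276.55486271 312.74221234]
0.072 [248.49003459 312.81746435]
-0.028 -0.028 [291.26760349 263.62389151]
-0.028 0.028 [199.4863339 258.3423745]
0.028 -0.028 [291.08956698 360.25749777]
0.028 0.028 [199.2938598  364.87385889]
```

View pics/z4.png

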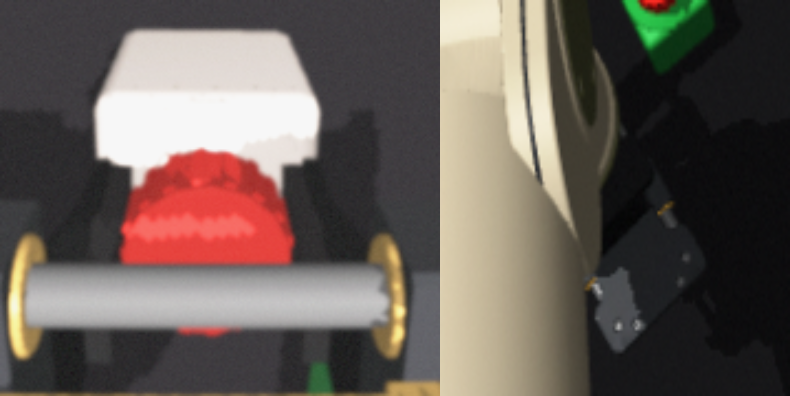

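```bash
python3 -c "
from h import *
s=r.read_state();q=r.camera('scene');w=r.camera('wrist');save(q,'s4')
c=cv2.imread('pics/s4.png')[140:320,290:470]
cv2.imwrite('pics/z5.png',cv2.resize(c,None,fx=3.3,fy=3.3,interpolation=cv2.INTER_CUBIC))
K=np.array(w['intrinsics'])
T=wristT(w,s);M=T[:3,:3]@np.array(w['hand_eye'])[:3,:3].T;p=np.array(s['ee_pos'])
for y in(0,-.019,-.03,-.05,-.07):print(y,[proj(w,p+M@np.array([x,y,z]),T).round() for x in(-.018,.018) for z in(-.0095,.0095)], proj(q,p+M@np.array([0,y,0])).round())
"
```

```text
0 [array([239., 284.]), array([212., 283.]), array([239., 340.]), array([212., 340.])] [256. 365.]
-0.019 [array([253., 282.]), array([223., 281.]), array([253., 342.]), array([223., 343.])] [249. 366.]
-0.03 [array([262., 280.]), array([231., 279.]), array([262., 344.]), array([231., 345.])] [245. 366.]
-0.05 [array([282., 276.]), array([248., 275.]), array([281., 347.]), array([248., 348.])] [237. 367.]
-0.07 [array([306., 271.]), array([269., 269.]), array([306., 352.]), array([268., 353.])] [229. 367.]
```

View pics/z5.png

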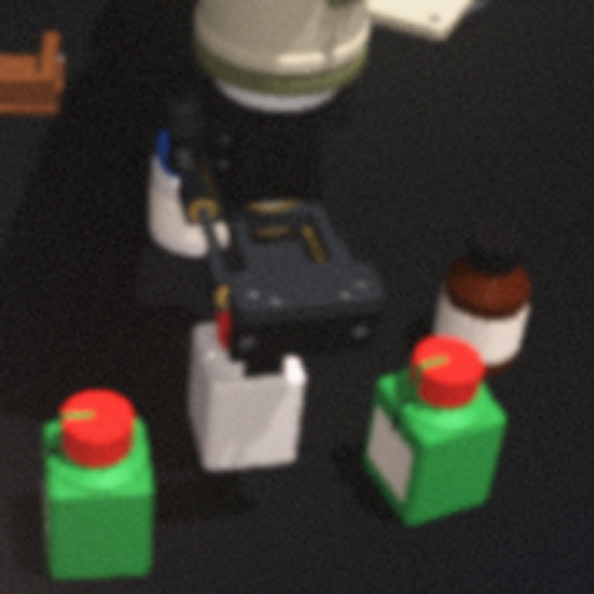

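```bash
python3 -c "
from h import *
s=r.read_state();w=r.camera('wrist');save(w,'w5');print(s['width'],s['time'])
f=lambda n:np.clip((cv2.imread(f'pics/{n}.png')[150:330,190:440].astype(float)/255)**.45*255,0,255).astype('uint8')
cv2.imwrite('pics/z6.png',cv2.resize(np.hstack([f('w2'),f('w5')]),None,fx=1.6,fy=1.6,interpolation=cv2.INTER_CUBIC))
cv2.imwrite('pics/z7.png',cv2.resize(f('w5'),None,fx=3.2,fy=3.2,interpolation=cv2.INTER_CUBIC))
"
```

```text
0.036307792297522096 5.8
```

View pics/z6.png

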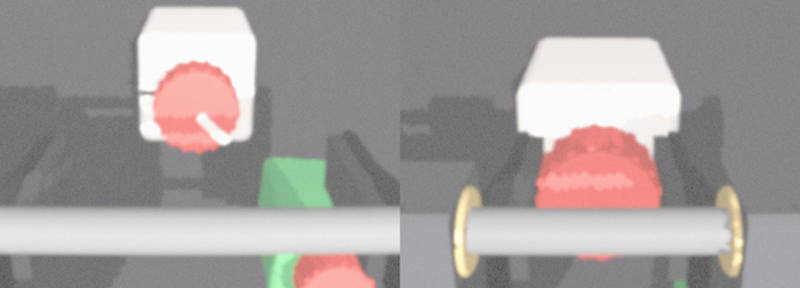

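View pics/z7.png

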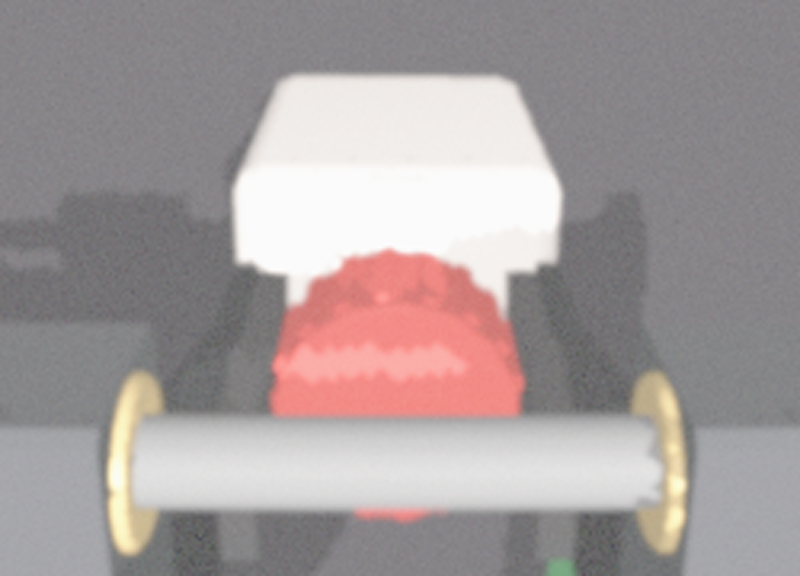

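arm_command(deltas=[0, 0, 0, 0, 0, 0, 0, 0, 0, 0, 0, 0, 0, 0, 0, 0, 0, 0, 0, 0, 0, 0, 0, 0], hand=1)

```text
time: 6.35
ee_pos: [0.6363, 0.1746, 0.041]
eef_rot: [-0.667, -0.236, 0.236, 0.667]
ft_force: [0.5, -0.3, 0.4]
width: 0.0683
```

```bash
python3 -c "
from h import *
s=r.read_state();q=r.camera('scene');w=r.camera('wrist');save(w,'w6');save(q,'s6');print(s['width'],s['time'])
g=lambda x:np.clip((x.astype(float)/255)**.45*255,0,255).astype('uint8')
a=cv2.resize(g(cv2.imread('pics/w6.png')[150:330,190:440]),(500,360));b=cv2.resize(g(cv2.imread('pics/s6.png')[200:300,320:403]),(300,360),interpolation=cv2.INTER_CUBIC)
cv2.imwrite('pics/z8.png',np.hstack([a,b]))
"
```

```text
0.06827874615606676 6.35
```

View pics/z8.png

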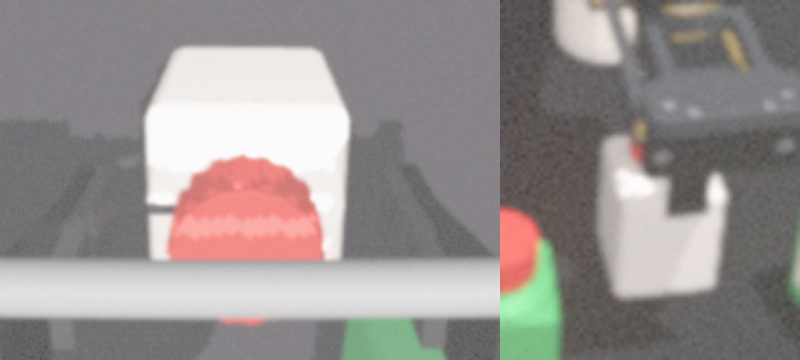

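```bash
python3 -c "
from h import *
s=r.read_state();q=r.camera('scene');w=r.camera('wrist');T=wristT(w,s);M=T[:3,:3]@np.array(w['hand_eye'])[:3,:3].T;p=np.array(s['ee_pos'])
for y in(0,-.01,-.019,-.03,-.05):print(y,[proj(q,p+M@np.array([x,y,0])).round(1) for x in(.034,.049)],[proj(w,p+M@np.array([x,y,0.0095]),T).round(1) for x in(-.034,.034)])
"
```

```text
0 [array([268.5, 369. ]), array([274.2, 370.8])] [array([212. , 258.2]), array([211.8, 365.7])]
-0.01 [array([264.7, 369.3]), array([270.4, 371.2])] [array([217.7, 255.6]), array([217.5, 368.2])]
-0.019 [array([261.3, 369.7]), array([267. , 371.6])] [array([223.4, 253. ]), array([223.2, 370.6])]
-0.03 [array([257.1, 370.2]), array([262.7, 372.1])] [array([231.1, 249.5]), array([230.9, 374. ])]
-0.05 [array([249.1, 371. ]), array([254.7, 372.9])] [array([247.6, 242. ]), array([247.4, 381.1])]
```

```bash
python3 -c "
from h import *
g=lambda x:np.clip((x.astype(float)/255)**.4*255*1.6-100,0,255).astype('uint8')
c=g(cv2.GaussianBlur(cv2.imread('pics/w6.png'),(0,0),.7)[180:300,220:400])
cv2.imwrite('pics/z9.png',cv2.resize(c,None,fx=4.4,fy=4.4,interpolation=cv2.INTER_CUBIC))
"
```

```text
(no output)
```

View pics/z9.png

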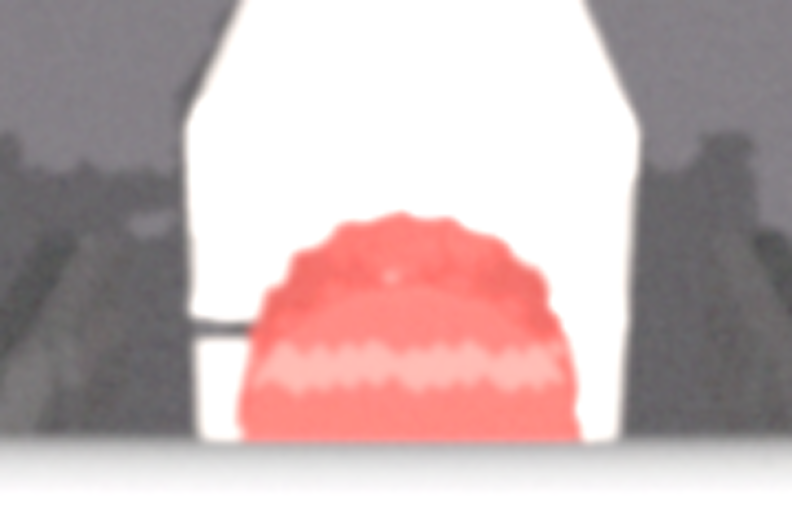

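arm_command(deltas=[0, 0, 0, 0, 0, 0, 0, 0.003, 0, 0, 0, 0, 0, 0.006, 0, 0, 0, 0, 0, 0.008, 0, 0, 0, 0, 0, 0.01, 0, 0, 0, 0, 0, 0.01, 0, 0, 0, 0], hand=1)

```text
time: 7.3
ee_pos: [0.6362, 0.1746, 0.0308]
eef_rot: [-0.667, -0.236, 0.236, 0.667]
ft_force: [0.4, -0.3, 1.1]
width: 0.0872
```

```bash
python3 -c "
from h import *
to(.637,.1745,.015,39)
q=r.camera('scene');w=r.camera('wrist');save(w,'w7');save(q,'s7')
g=lambda x:np.clip((x.astype(float)/255)**.45*255,0,255).astype('uint8')
a=cv2.resize(g(cv2.imread('pics/w7.png')[150:330,190:440]),(500,360));b=cv2.resize(g(cv2.imread('pics/s7.png')[200:300,320:403]),(300,360),interpolation=cv2.INTER_CUBIC)
cv2.imwrite('pics/z10.png',np.hstack([a,b]))
"
```

```text
t 7.3 pos [0.6362 0.1746 0.0308] yaw 38.92 w 0.0872 F [ 0.4 -0.3  1.1] Tq [-0.05  0.06 -0.04] j [-0.6   0.55  0.36  1.55 -0.21  1.08  0.49]
DELTA [0.0006, 0.0158, -0.0005] [-0.01, -0.08, -0.01]
```

View pics/z10.png

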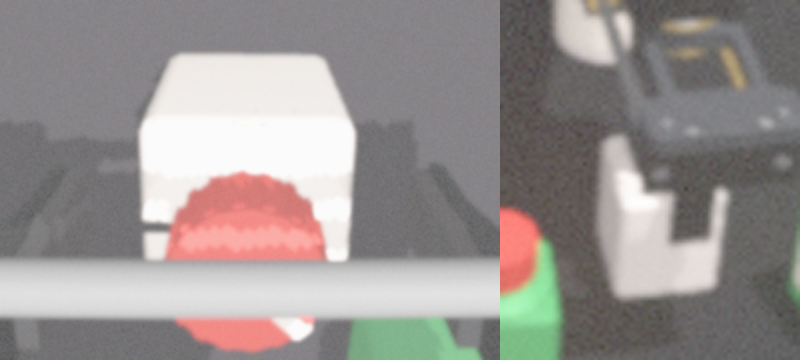

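arm_command(deltas=[0, 0.002, 0, 0, 0, 0, 0, 0.004, 0, 0, 0, 0, 0, 0.004, 0, 0, 0, 0])

```text
time: 7.78
ee_pos: [0.6361, 0.1745, 0.0268]
eef_rot: [-0.667, -0.235, 0.236, 0.667]
ft_force: [-0.3, -0.0, -0.7]
width: 0.0869
```

arm_command(deltas=[0, 0.002, 0, 0, 0, 0, 0, 0.004, 0, 0, 0, 0, 0, 0.004, 0, 0, 0, 0])

```text
time: 8.15
ee_pos: [0.6362, 0.1745, 0.0228]
eef_rot: [-0.667, -0.235, 0.236, 0.667]
ft_force: [-0.5, 0.3, -0.2]
width: 0.0868
```

arm_command(deltas=[0, 0.002, 0, 0, 0, 0, 0, 0.004, 0, 0, 0, 0, 0, 0.004, 0, 0, 0, 0])

```text
time: 8.52
ee_pos: [0.6362, 0.1746, 0.0188]
eef_rot: [-0.667, -0.235, 0.236, 0.667]
ft_force: [-0.5, 0.1, 0.9]
width: 0.0869
```

```bash
python3 -c "
from h import *
to(.637,.1745,.015,39)
q=r.camera('scene');w=r.camera('wrist');save(w,'w8');save(q,'s8')
g=lambda x:np.clip((x.astype(float)/255)**.45*255,0,255).astype('uint8')
a=cv2.resize(g(cv2.imread('pics/w8.png')[150:330,190:440]),(500,360));b=cv2.resize(g(cv2.imread('pics/s8.png')[200:300,320:403]),(300,360),interpolation=cv2.INTER_CUBIC)
cv2.imwrite('pics/z11.png',np.hstack([a,b]))
"
```

```text
t 8.53 pos [0.6362 0.1746 0.0188] yaw 38.92 w 0.0869 F [-0.5  0.1  0.9] Tq [-0.05 -0.02  0.  ] j [-0.6   0.56  0.36  1.56 -0.22  1.06  0.49]
DELTA [0.0006, 0.0038, -0.0006] [-0.01, -0.08, -0.01]
```

View pics/z11.png

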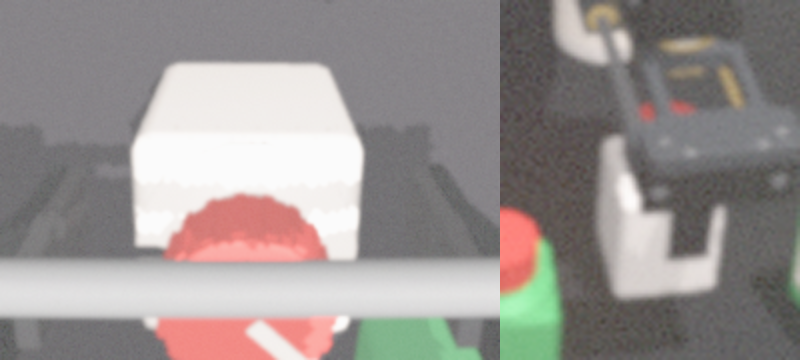

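arm_command(deltas=[0, 0, 0, 0, 0, 0, 0, 0, 0, 0, 0, 0, 0, 0, 0, 0, 0, 0, 0, 0, 0, 0, 0, 0, 0, 0, 0, 0, 0, 0, 0, 0, 0, 0, 0, 0], hand=0, grip_force=30)

```text
time: 9.38
ee_pos: [0.6363, 0.1746, 0.019]
eef_rot: [-0.667, -0.236, 0.236, 0.667]
ft_force: [-0.5, -0.4, 0.6]
width: 0.0556
```

```bash
python3 -c "
from h import *
to(.637,.1745,.2,39)
q=r.camera('scene');w=r.camera('wrist');save(w,'w9');save(q,'s9')
g=lambda x:np.clip((x.astype(float)/255)**.45*255,0,255).astype('uint8')
a=cv2.resize(g(cv2.imread('pics/w9.png')[150:330,190:440]),(500,360));b=cv2.resize(g(cv2.imread('pics/s9.png')[200:300,320:403]),(300,360),interpolation=cv2.INTER_CUBIC)
cv2.imwrite('pics/z12.png',np.hstack([a,b]))
"
```

```text
t 9.38 pos [0.6363 0.1746 0.019 ] yaw 38.92 w 0.0556 F [-0.5 -0.4  0.6] Tq [-0.03  0.03 -0.01] j [-0.6   0.56  0.36  1.56 -0.22  1.06  0.49]
DELTA [0.0005, -0.181, -0.0005] [-0.0, -0.08, 0.0]
```

View pics/z12.png

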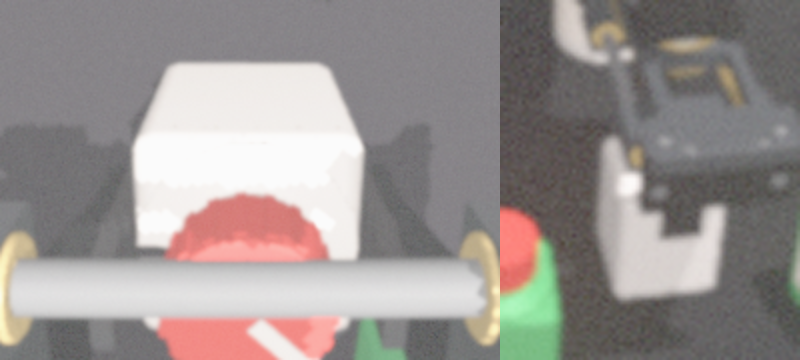

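arm_command(deltas=[0, -0.005, 0, 0, 0, 0, 0, -0.015, 0, 0, 0, 0, 0, -0.04, 0, 0, 0, 0, 0, -0.075, 0, 0, 0, 0, 0, -0.11, 0, 0, 0, 0, 0, -0.135, 0, 0, 0, 0, 0, -0.15, 0, 0, 0, 0, 0, -0.15, 0, 0, 0, 0])

```text
time: 10.48
ee_pos: [0.6368, 0.1747, 0.17]
eef_rot: [-0.667, -0.236, 0.235, 0.667]
ft_force: [-0.2, -0.1, -3.5]
width: 0.0558
```

```bash
python3 -c "
from h import *
to(.521,-.188,.17,12.5)
q=r.camera('scene');w=r.camera('wrist');save(w,'w10');save(q,'s10')
a=cv2.resize(cv2.imread('pics/w10.png'),(480,300));b=cv2.resize(cv2.imread('pics/s10.png')[100:320,230:450],(300,300))
cv2.imwrite('pics/z13.png',np.hstack([a,b]))
"
```

```text
t 10.47 pos [0.6368 0.1747 0.17  ] yaw 38.92 w 0.0558 F [-0.2 -0.1 -3.5] Tq [-0.02 -0.01 -0.01] j [-0.62  0.43  0.4   1.41 -0.17  1.33  0.46]
DELTA [-0.3179, -0.0004, -0.2094] [0.0, 26.42, 0.1]
```

View pics/z13.png

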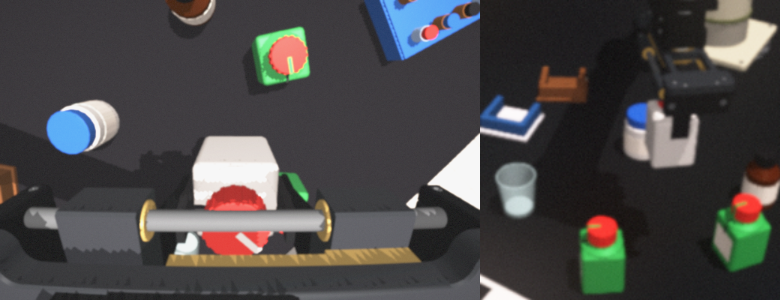

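```bash
python3 -c "
from h import *
to(.541,-.278,.17,12.5)"
```

```text
t 10.57 pos [0.6358 0.1745 0.168 ] yaw 38.93 w 0.0556 F [-0.5  0.6 -2.7] Tq [-0.01  0.   -0.06] j [-0.62  0.43  0.4   1.41 -0.17  1.33  0.46]
DELTA [-0.3581, -0.0018, -0.2925] [-0.02, 26.43, -0.08]
```

arm_command(deltas=[-0.025, 0, -0.02, 0, 2, 0, -0.065, 0, -0.053, 0, 5, 0, -0.11, 0, -0.09, 0, 8, 0, -0.155, 0, -0.127, 0, 11.5, 0, -0.2, 0, -0.163, 0, 15, 0, -0.245, 0, -0.2, 0, 18, 0, -0.29, 0, -0.237, 0, 21.5, 0, -0.325, -0.001, -0.265, 0, 24, 0])

```text
time: 11.58
ee_pos: [0.5483, -0.2382, 0.1689]
eef_rot: [-0.701, -0.09, 0.091, 0.701]
ft_force: [1.4, -0.0, -2.2]
width: 0.0555
```

```bash
python3 -c "
from h import *
to(.541,-.278,.17,12.5)"
```

```text
t 11.57 pos [ 0.5483 -0.2382  0.1689] yaw 14.72 w 0.0555 F [ 1.4 -0.  -2.2] Tq [-0.05 -0.    0.02] j [-0.19  0.32  0.65  1.59 -0.2   1.3   0.75]
DELTA [-0.0171, -0.0011, -0.0366] [-0.02, 2.22, -0.1]
```

arm_command(deltas=[-0.01, -0.001, -0.02, 0, 1.2, 0, -0.017, -0.001, -0.037, 0, 2.2, 0, -0.017, -0.001, -0.037, 0, 2.2, 0, -0.017, -0.001, -0.037, 0, 2.2, 0])

```text
time: 12.08
ee_pos: [0.5438, -0.2741, 0.1706]
eef_rot: [-0.702, -0.079, 0.079, 0.703]
ft_force: [-0.2, -0.2, -2.0]
width: 0.0555
```

```bash
python3 -c "
from h import *
r.camera('wrist')
to(.521,-.188,.17,12.5)
s=r.read_state();w=r.camera('wrist');save(w,'w11')
np.savez('w11.npz',T=wristT(w,s),K=w['intrinsics'],k1=w['k1'],p=s['ee_pos'],q=s['eef_rot'])
t=r.camera('top');save(t,'t11')
"
```

```text
t 12.12 pos [ 0.5438 -0.2741  0.1707] yaw 12.87 w 0.0557 F [-0.1  0.6 -2.8] Tq [-0.01  0.04  0.03] j [-0.13  0.35  0.67  1.56 -0.22  1.31  0.79]
DELTA [-0.003, 0.0008, 0.089] [-0.05, 0.37, 0.0]
```

View pics/w11.png

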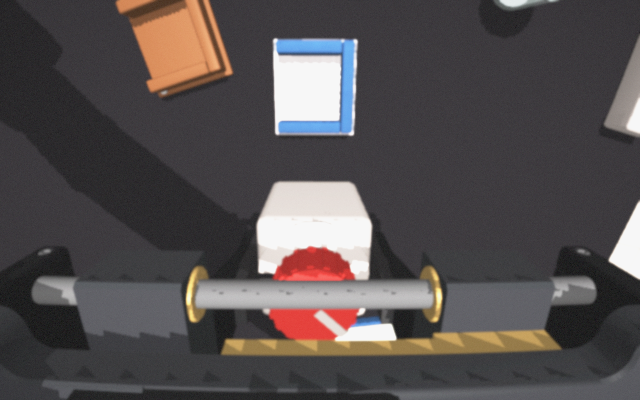

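View pics/t11.png

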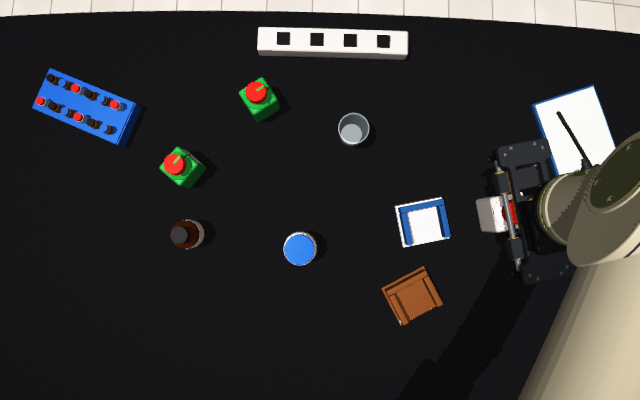

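```bash
python3 -c "
from h import *
c=cv2.imread('pics/w11.png')
cv2.imwrite('pics/z14.png',cv2.resize(c[30:145,262:370],None,fx=5,fy=5,interpolation=cv2.INTER_CUBIC))
"
```

```text
(no output)
```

View pics/z14.png

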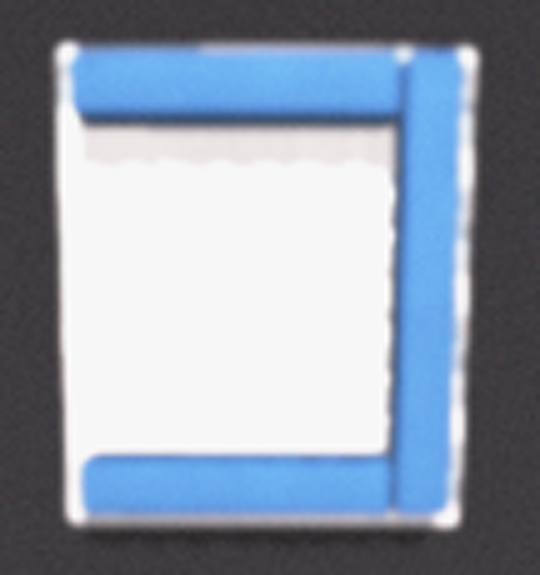

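```bash
python3 -c "
from h import *
c=cv2.imread('pics/w11.png')
cv2.imwrite('pics/z15.png',cv2.resize(c[175:345,240:390],None,fx=3.5,fy=3.5,interpolation=cv2.INTER_CUBIC))
d=np.load('w11.npz');w=dict(intrinsics=d['K'],k1=float(d['k1']));T=d['T']
g=lambda x,y:(30+y/5-.4,262+x/5-.4)
C=[onz(w,g(*z),.032,T)[:2] for z in[(402,117),(394,456),(85,456),(77,115)]]
print(np.round(C,4).tolist(),'c',np.mean(C,0))
for i in range(4):
    e=C[(i+1)%4]-C[i];print(np.linalg.norm(e).round(4),np.degrees(np.arctan2(e[1],e[0])).round(1))
P=[onz(w,g(*z),.006,T)[:2] for z in[(473,45),(455,522),(70,520),(60,45)]]
print(np.round(P,4).tolist(),'c',np.mean(P,0))
for i in range(4):
    e=P[(i+1)%4]-P[i];print(np.linalg.norm(e).round(4),np.degrees(np.arctan2(e[1],e[0])).round(1))
M=R.from_quat(d['q']).as_matrix();p=d['p']
for nm,v in dict(fl=(-.028,-.053,.028),fr=(.028,-.053,.028),bl=(-.028,-.053,-.028),br=(.028,-.053,-.028),capt=(0,-.082,0),capf=(0,-.082,.019),capb=(0,-.082,-.019),fbl=(-.028,.019,.028),fbr=(.028,.019,.028)).items():
    print(nm,proj(w,p+M@np.array(v),T).round(1))
"
```

```text
[[0.545, -0.1519], [0.5589, -0.2138], [0.4988, -0.2274], [0.4849, -0.1651]] c [ 0.52191614 -0.18953299]
0.0634 -77.4
0.0616 -167.2
0.0638 102.6
0.0616 12.4
[[0.5572, -0.132], [0.5778, -0.2261], [0.4961, -0.2441], [0.4757, -0.1505]] c [ 0.52669106 -0.18817056]
0.0963 -77.6
0.0837 -167.5
0.0958 102.3
0.0836 12.8
fl [215.5 250.5]
fr [215.3 371.6]
bl [316.6 257.4]
br [316.4 365.6]
capt [305.6 310.9]
capf [264.1 310.7]
capb [343.1 311.1]
fbl [177.1 270. ]
fbr [176.9 353.4]
```

View pics/z15.png

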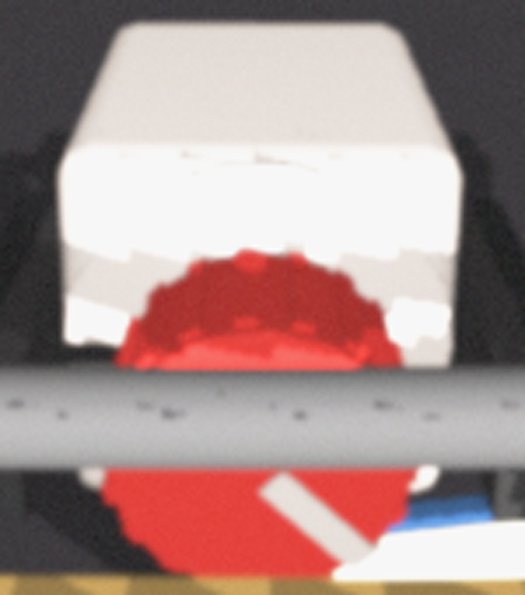

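```bash
python3 -c "
from h import *
to(.520,-.1895,.09,12.6)"
```

```text
t 12.22 pos [ 0.5436 -0.2746  0.1709] yaw 12.84 w 0.0557 F [-0.8  0.7 -2.5] Tq [-0.04  0.03  0.01] j [-0.13  0.35  0.67  1.56 -0.22  1.31  0.79]
DELTA [-0.0041, 0.081, 0.0882] [-0.03, 0.24, 0.01]
```

arm_command(deltas=[-0.001, 0.01, 0.02, 0, 0.2, 0, -0.003, 0.03, 0.055, 0, 0.2, 0, -0.004, 0.04, 0.08, 0, 0.2, 0, -0.004, 0.055, 0.088, 0, 0.2, 0, -0.004, 0.07, 0.088, 0, 0.2, 0, -0.004, 0.081, 0.088, 0, 0.2, 0, -0.004, 0.081, 0.088, 0, 0.2, 0, -0.004, 0.081, 0.088, 0, 0.2, 0])

```text
time: 13.22
ee_pos: [0.52, -0.1917, 0.0903]
eef_rot: [0.703, 0.077, -0.077, -0.703]
ft_force: [-0.5, -0.4, -1.8]
width: 0.0557
```

```bash
python3 -c "
from h import *
to(.520,-.1895,.025,12.6)
r.camera('wrist');r.camera('wrist')
to(.520,-.1895,.025,12.6)
s=r.read_state();w=r.camera('wrist');save(w,'w12');q=r.camera('scene');save(q,'s12');t=r.camera('top');save(t,'t12')
f=lambda n,a,b,c,d:cv2.resize(cv2.imread(f'pics/{n}.png')[a:b,c:d],(260,300),interpolation=cv2.INTER_CUBIC)
cv2.imwrite('pics/z16.png',np.hstack([f('w12',120,345,215,410),f('s12',110,210,210,297),f('t12',170,270,380,467)]))
"
```

```text
t 13.22 pos [ 0.52   -0.1917  0.0903] yaw 12.47 w 0.0557 F [-0.5 -0.4 -1.8] Tq [-0.09  0.01  0.05] j [-0.27  0.29  0.63  1.8  -0.19  1.11  0.64]
DELTA [0.0005, 0.0653, 0.0022] [0.03, -0.13, 0.02]
t 13.32 pos [ 0.5201 -0.1914  0.0905] yaw 12.49 w 0.0556 F [-0.2  0.2 -2.6] Tq [-0.09  0.01  0.06] j [-0.27  0.29  0.63  1.8  -0.19  1.11  0.64]
DELTA [0.0002, 0.0655, 0.0019] [0.02, -0.11, 0.04]
```

View pics/z16.png

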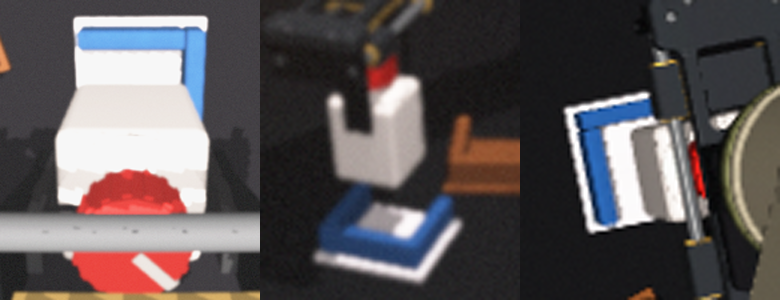

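arm_command(deltas=[0, 0.01, 0.002, 0, 0, 0, 0, 0.025, 0.002, 0, 0, 0, 0, 0.035, 0.002, 0, 0, 0, 0, 0.035, 0.002, 0, 0, 0])

```text
time: 13.98
ee_pos: [0.5185, -0.1888, 0.0538]
eef_rot: [-0.703, -0.076, 0.078, 0.703]
ft_force: [1.0, -0.1, -1.4]
width: 0.056
```

```bash
python3 -c "
from h import *
to(.520,-.1895,.027,12.6)
s=r.read_state();w=r.camera('wrist');save(w,'w13');q=r.camera('scene');save(q,'s13')
f=lambda n,a,b,c,d:cv2.resize(cv2.imread(f'pics/{n}.png')[a:b,c:d],(390,450),interpolation=cv2.INTER_CUBIC)
cv2.imwrite('pics/z17.png',np.hstack([f('w13',120,345,215,410),f('s13',120,220,210,297)]))
"
```

```text
t 13.97 pos [ 0.5185 -0.1888  0.0538] yaw 12.52 w 0.056 F [ 1.  -0.1 -1.4] Tq [-0.15  0.03 -0.06] j [-0.26  0.33  0.62  1.84 -0.22  1.04  0.66]
DELTA [0.0014, 0.0268, -0.001] [-0.04, -0.08, -0.12]
```

View pics/z17.png

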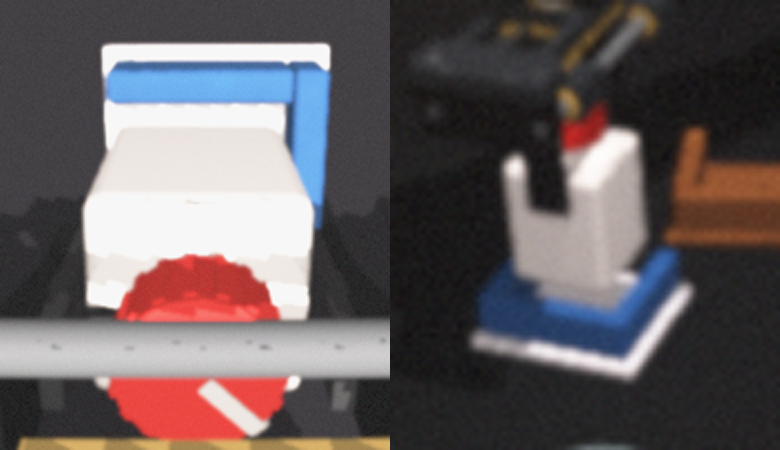

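arm_command(deltas=[0, 0.006, 0, 0, 0, 0, 0, 0.012, 0, 0, 0, 0, 0, 0.018, 0, 0, 0, 0, 0, 0.018, 0, 0, 0, 0])

```text
time: 14.58
ee_pos: [0.5189, -0.1889, 0.0364]
eef_rot: [-0.703, -0.077, 0.077, 0.703]
ft_force: [-0.4, -0.3, -2.4]
width: 0.0561
```

```bash
python3 -c "
from h import *
to(.520,-.1895,.025,12.6)
s=r.read_state();w=r.camera('wrist');save(w,'w14');q=r.camera('scene');save(q,'s14')
f=lambda n,a,b,c,d:cv2.resize(cv2.imread(f'pics/{n}.png')[a:b,c:d],(390,450),interpolation=cv2.INTER_CUBIC)
cv2.imwrite('pics/z18.png',np.hstack([f('w14',120,345,215,410),f('s14',120,220,210,297)]))
"
```

```text
t 14.57 pos [ 0.5189 -0.1889  0.0364] yaw 12.52 w 0.0561 F [-0.4 -0.3 -2.4] Tq [-0.09 -0.    0.01] j [-0.25  0.35  0.61  1.85 -0.24  1.01  0.68]
DELTA [0.001, 0.0114, -0.0009] [-0.03, -0.08, -0.06]
```

View pics/z18.png

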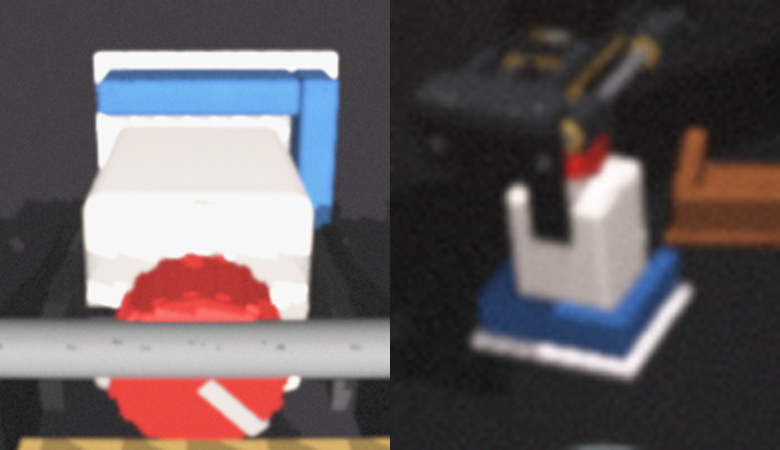

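arm_command(deltas=[0, 0.004, 0, 0, 0, 0, 0, 0.008, 0, 0, 0, 0, 0, 0.009, 0, 0, 0, 0, 0, 0.009, 0, 0, 0, 0])

```text
time: 15.18
ee_pos: [0.5192, -0.189, 0.0279]
eef_rot: [-0.703, -0.077, 0.077, 0.703]
ft_force: [0.8, -0.6, -2.1]
width: 0.0558
```

arm_command(deltas=[0, 0.001, 0, 0, 0, 0, 0, 0.002, 0, 0, 0, 0, 0, 0.002, 0, 0, 0, 0])

```text
time: 15.55
ee_pos: [0.5193, -0.189, 0.0259]
eef_rot: [-0.703, -0.077, 0.077, 0.703]
ft_force: [-0.6, 0.4, -3.3]
width: 0.0557
```

arm_command(deltas=[0, 0.001, 0, 0, 0, 0, 0, 0.0015, 0, 0, 0, 0, 0, 0.0015, 0, 0, 0, 0])

```text
time: 15.92
ee_pos: [0.5194, -0.189, 0.025]
eef_rot: [-0.703, -0.077, 0.077, 0.703]
ft_force: [-3.0, 0.6, 5.1]
width: 0.0558
```

arm_command(deltas=[0, 0, 0, 0, 0, 0, 0, 0, 0, 0, 0, 0, 0, 0, 0, 0, 0, 0, 0, 0, 0, 0, 0, 0], hand=1)

```text
time: 16.42
ee_pos: [0.5194, -0.189, 0.0245]
eef_rot: [-0.703, -0.077, 0.077, 0.703]
ft_force: [0.7, -0.6, -0.2]
width: 0.0837
```

arm_command(deltas=[0, -0.01, 0, 0, 0, 0, 0, -0.04, 0, 0, 0, 0, 0, -0.08, 0, 0, 0, 0, 0, -0.105, 0, 0, -8, 0, 0, -0.105, 0, 0, -18, 0, 0, -0.105, 0, 0, -28, 0, 0, -0.105, 0, 0, -38, 0, 0, -0.105, 0, 0, -48, 0])

```text
time: 17.42
ee_pos: [0.5194, -0.1892, 0.1303]
eef_rot: [0.61, 0.358, -0.358, -0.61]
ft_force: [0.1, -0.6, -0.5]
width: 0.0872
```

```bash
python3 -c "
from h import *
r.camera('top');to(.5195,-.189,.05,60)
s=r.read_state();w=r.camera('wrist');save(w,'w15');q=r.camera('scene');save(q,'s15')
T=wristT(w,s)
im=w['image'].astype(int);m=((im[...,0]>150)&(im[...,1]<130)&(im[...,2]<130)).astype('uint8')
n,l,st,ce=cv2.connectedComponentsWithStats(m)
for i in range(1,n):
  if st[i][4]>300: print(st[i],ce[i],onz(w,ce[i][::-1],.107,T))
"
```

```text
t 17.48 pos [ 0.5194 -0.1892  0.1303] yaw 61.34 w 0.0872 F [-0.6  0.8 -0.3] Tq [-0.04 -0.03  0.02] j [-0.19  0.23  0.53  1.76 -0.12  1.19  1.44]
DELTA [0.0002, 0.0803, 0.0001] [0.04, 1.34, 0.01]
[ 287  184   51   56 1250] [315.676  208.9984] [ 0.51823862 -0.18605106  0.107     ]
```

View pics/w15.png

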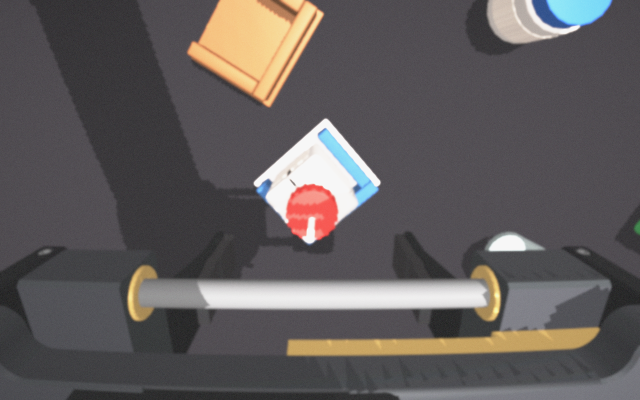

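View pics/s15.png

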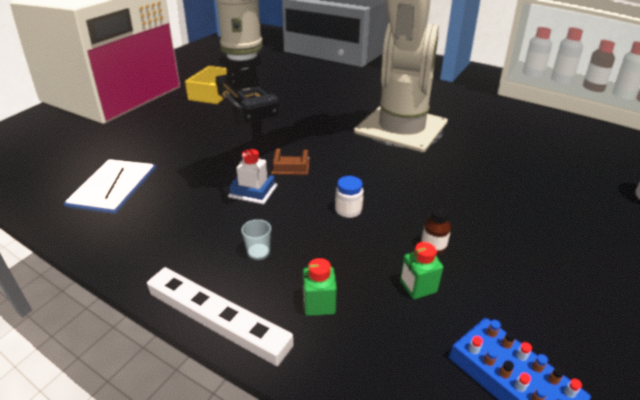

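arm_command(deltas=[0, 0.02, 0, 0, 0, 0, 0, 0.045, 0, 0, 0, 0, 0, 0.07, 0, 0, 0, 0, 0, 0.0795, 0, 0, 0, 0, 0, 0.0795, 0, 0, 0, 0])

```text
time: 18.2
ee_pos: [0.5192, -0.189, 0.0501]
eef_rot: [-0.611, -0.356, 0.356, 0.611]
ft_force: [0.8, -0.9, 0.5]
width: 0.0869
```

arm_command(deltas=[0, 0, 0, 0, 0, 0, 0, 0, 0, 0, 0, 0, 0, 0, 0, 0, 0, 0, 0, 0, 0, 0, 0, 0, 0, 0, 0, 0, 0, 0, 0, 0, 0, 0, 0, 0, 0, 0, 0, 0, 0, 0, 0, 0, 0, 0, 0, 0], hand=0, grip_force=40)

```text
time: 19.2
ee_pos: [0.5192, -0.1891, 0.05]
eef_rot: [-0.611, -0.356, 0.356, 0.611]
ft_force: [-0.6, -0.6, 0.4]
width: 0.0361
```

```bash
python3 -c "
from h import *
to(.5195,-.189,.05,60)
s=r.read_state();w=r.camera('wrist');save(w,'w16')
"
```

```text
t 19.2 pos [ 0.5192 -0.1891  0.05  ] yaw 60.51 w 0.0361 F [-0.6 -0.6  0.4] Tq [-0.16  0.08  0.01] j [-0.17  0.32  0.51  1.84 -0.18  1.03  1.47]
DELTA [0.0002, -0.0, -0.0002] [-0.01, 0.51, -0.0]
```

View pics/w16.png

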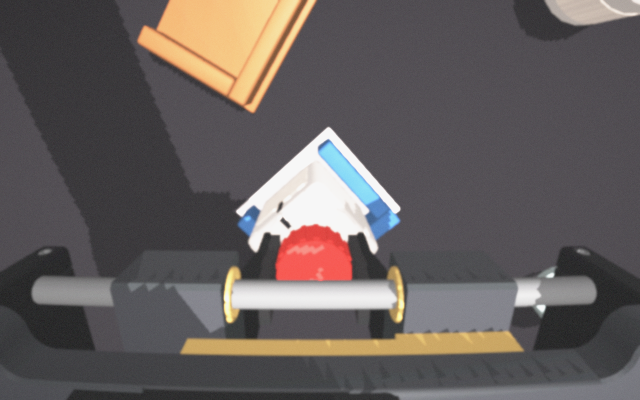

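arm_command(deltas=[0, 0, 0, 0, 4, 0, 0, 0, 0, 0, 11, 0, 0, 0, 0, 0, 19, 0, 0, 0, 0, 0, 27, 0, 0, 0, 0, 0, 35, 0, 0, 0, 0, 0, 43, 0, 0, 0, 0, 0, 51, 0, 0, 0, 0, 0, 55, 0])

```text
time: 20.25
ee_pos: [0.5198, -0.1888, 0.05]
eef_rot: [0.706, 0.033, -0.033, -0.706]
ft_force: [0.9, -0.0, -2.4]
width: 0.0359
```

```bash
python3 -c "
from h import *
to(.5195,-.189,.05,0)
s=r.read_state();w=r.camera('wrist');save(w,'w17')
"
```

```text
t 20.25 pos [ 0.5198 -0.1888  0.05  ] yaw 5.37 w 0.0359 F [ 0.9 -0.  -2.4] Tq [-0.24 -0.4   0.17] j [-0.31  0.35  0.68  1.85 -0.25  1.04  0.57]
DELTA [-0.0003, 0.0, -0.0002] [0.01, 5.37, 0.04]
```

View pics/w17.png

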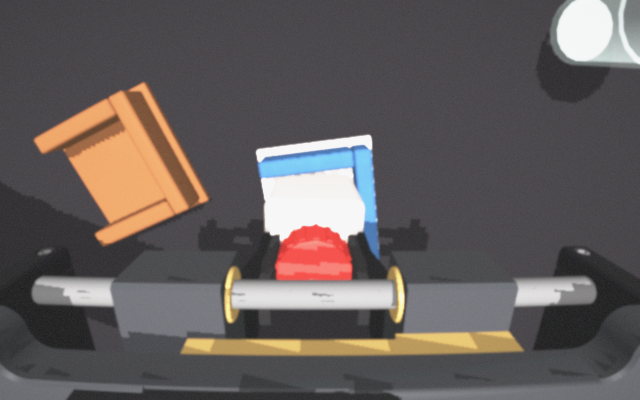

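arm_command(deltas=[0, 0, 0, 0, 4, 0, 0, 0, 0, 0, 11, 0, 0, 0, 0, 0, 19, 0, 0, 0, 0, 0, 27, 0, 0, 0, 0, 0, 35, 0, 0, 0, 0, 0, 43, 0, 0, 0, 0, 0, 51, 0, 0, 0, 0, 0, 55, 0])

```text
time: 21.3
ee_pos: [0.5201, -0.1897, 0.0502]
eef_rot: [0.642, -0.296, 0.297, -0.642]
ft_force: [3.8, -3.0, -3.8]
width: 0.0359
```

```bash
python3 -c "
from h import *
to(.5195,-.189,.05,-80)
"
```

```text
t 21.3 pos [ 0.5201 -0.1897  0.0502] yaw -49.58 w 0.0359 F [ 3.8 -3.  -3.8] Tq [-1.12 -0.85  0.16] j [-0.46  0.4   0.88  1.85 -0.35  1.05 -0.31]
DELTA [-0.001, 0.0002, -0.0] [-0.05, 30.42, 0.13]
```

arm_command(deltas=[0, 0, 0, 0, 4, 0, 0, 0, 0, 0, 10, 0, 0, 0, 0, 0, 16, 0, 0, 0, 0, 0, 22, 0, 0, 0, 0, 0, 24, 0])

```text
time: 21.92
ee_pos: [0.52, -0.1903, 0.0503]
eef_rot: [0.567, -0.422, 0.424, -0.566]
ft_force: [2.7, -5.0, -2.7]
width: 0.0363
```

```bash
python3 -c "
from h import *
to(.5195,-.189,.05,-80)
"
```

```text
t 21.93 pos [ 0.52   -0.1903  0.0503] yaw -73.54 w 0.0363 F [ 2.7 -5.  -2.7] Tq [-1.47 -0.58  0.13] j [-0.52  0.44  0.97  1.85 -0.41  1.06 -0.68]
DELTA [-0.0014, 0.0003, -0.0001] [-0.06, 6.46, 0.15]
```

arm_command(deltas=[0, 0, 0, 0, 2, 0, 0, 0, 0, 0, 4, 0, 0, 0, 0, 0, 6, 0, 0, 0, 0, 0, 6, 0])

```text
time: 22.42
ee_pos: [0.5199, -0.1904, 0.0503]
eef_rot: [0.544, -0.451, 0.453, -0.544]
ft_force: [2.0, -5.2, -2.2]
width: 0.0359
```

```bash
python3 -c "
from h import *
to(.5195,-.189,.05,-80)
"
```

```text
t 22.43 pos [ 0.5199 -0.1904  0.0503] yaw -79.45 w 0.0359 F [ 2.  -5.2 -2.2] Tq [-1.44 -0.36  0.04] j [-0.54  0.45  0.99  1.85 -0.43  1.07 -0.77]
DELTA [-0.0014, 0.0003, -0.0001] [-0.06, 0.55, 0.14]
```

arm_command(deltas=[0, 0, 0, 0, 3, 0, 0, 0, 0, 0, 7, 0, 0, 0, 0, 0, 11, 0, 0, 0, 0, 0, 11, 0])

```text
time: 22.92
ee_pos: [0.5208, -0.19, 0.0507]
eef_rot: [0.498, -0.5, 0.503, -0.498]
ft_force: [4.3, -4.1, -0.1]
width: 0.036
```

```bash
python3 -c "
from h import *
to(.5195,-.189,.05,-90)
w=r.camera('wrist');save(w,'w18')
"
```

```text
t 22.93 pos [ 0.5208 -0.19    0.0507] yaw -90.39 w 0.036 F [ 4.3 -4.1 -0.1] Tq [-1.11 -0.85  0.64] j [-0.57  0.47  1.03  1.85 -0.46  1.08 -0.93]
DELTA [-0.001, 0.0007, -0.0013] [-0.16, -0.39, 0.13]
```

View pics/w18.png

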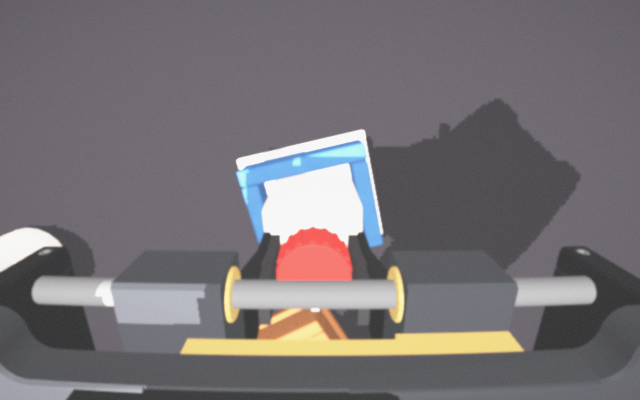

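arm_command(deltas=[0, 0, 0, 0, 2, 0, 0, 0, 0, 0, 2, 0])

```text
time: 23.22
ee_pos: [0.5211, -0.1901, 0.0508]
eef_rot: [0.489, -0.509, 0.512, -0.49]
ft_force: [5.4, -4.2, -0.3]
width: 0.036
```

arm_command(deltas=[0, 0, 0, 0, 0, 0, 0, 0, 0, 0, 0, 0, 0, 0, 0, 0, 0, 0, 0, 0, 0, 0, 0, 0, 0, 0, 0, 0, 0, 0, 0, 0, 0, 0, 0, 0], hand=1)

```text
time: 23.98
ee_pos: [0.5193, -0.189, 0.05]
eef_rot: [-0.489, 0.511, -0.511, 0.489]
ft_force: [-0.0, -0.2, 0.3]
width: 0.0847
```

arm_command(deltas=[0, -0.01, 0, 0, 0, 0, 0, -0.04, 0, 0, 0, 0, 0, -0.07, 0, 0, 0, 0, 0, -0.09, 0, 0, 0, 0, 0, -0.1, 0, 0, 0, 0, 0, -0.1, 0, 0, 0, 0])

```text
time: 24.72
ee_pos: [0.5195, -0.1888, 0.1501]
eef_rot: [0.489, -0.511, 0.511, -0.489]
ft_force: [0.3, -0.1, -1.0]
width: 0.0869
```

```bash
python3 -c "
from h import *
to(.5195,-.189,.05,-90)
w=r.camera('wrist');save(w,'w19');q=r.camera('scene');save(q,'s19')
f=lambda n,a,b,c,d:cv2.resize(cv2.imread(f'pics/{n}.png')[a:b,c:d],(390,450),interpolation=cv2.INTER_CUBIC)
cv2.imwrite('pics/z19.png',np.hstack([f('w19',135,250,260,360),f('s19',120,220,210,297)]))
"
```

```text
t 24.73 pos [ 0.5195 -0.1888  0.1501] yaw -92.46 w 0.0869 F [ 0.3 -0.1 -1. ] Tq [-0.06  0.16 -0.04] j [-0.67  0.35  1.15  1.75 -0.34  1.26 -1.05]
DELTA [0.0002, 0.1001, -0.0] [-0.02, -2.46, -0.02]
```

View pics/z19.png

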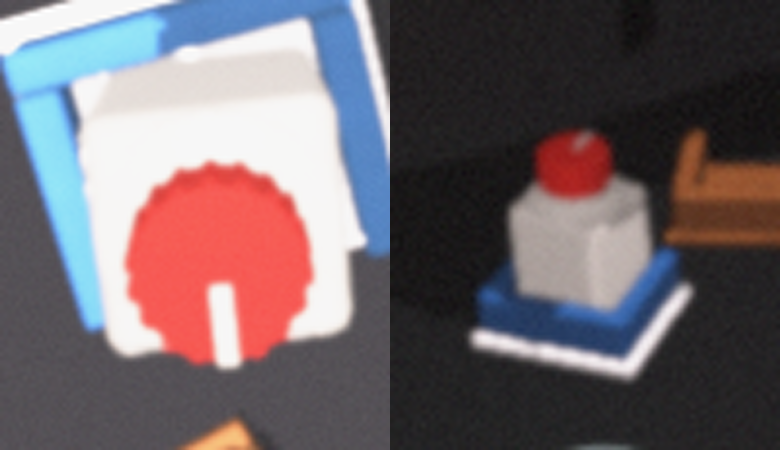

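```bash
python3 -c "
from h import *
s=r.read_state();w=r.camera('wrist');save(w,'w20');t=r.camera('top');save(t,'t20');T=wristT(w,s)
c=cv2.imread('pics/w20.png')[135:245,255:375];cv2.imwrite('pics/z20.png',cv2.resize(c,None,fx=6,fy=5.4,interpolation=cv2.INTER_CUBIC))
c=cv2.imread('pics/t20.png')[170:270,370:480];cv2.imwrite('pics/z21.png',cv2.resize(c,None,fx=5,fy=5,interpolation=cv2.INTER_CUBIC))
np.savez('w20.npz',T=T,K=w['intrinsics'],k1=w['k1'])
"
```

```text
(no output)
```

View pics/z20.png

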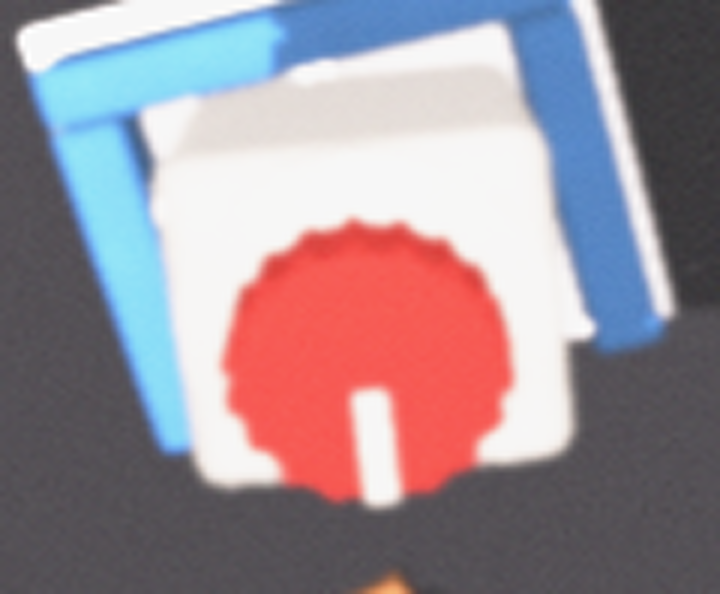

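View pics/z21.png

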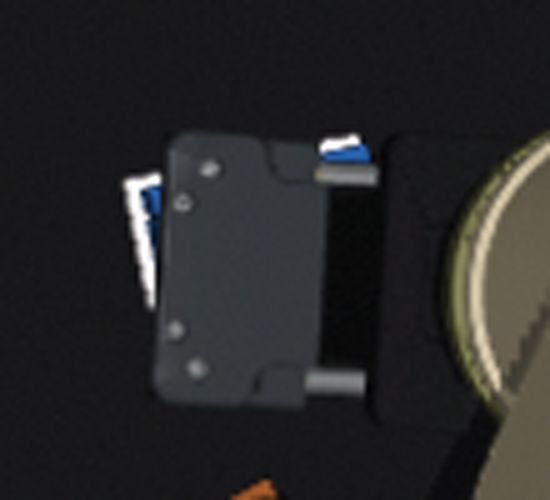

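```bash
python3 -c "
from h import *
d=np.load('w20.npz');w=dict(intrinsics=d['K'],k1=float(d['k1']));T=d['T']
g=lambda x,y:(135+y/5.4-.4,255+x/6-.4)
ang=lambda e:np.degrees(np.arctan2(e[1],e[0])).round(1)
C=[onz(w,g(*z),.078,T)[:2] for z in[(158,158),(546,120),(577,457),(200,490)]]
print('bottle',np.round(C,4).tolist(),np.mean(C,0).round(4))
for i in range(4):
    e=C[(i+1)%4]-C[i];print(np.linalg.norm(e).round(4),ang(e))
a,b=onz(w,g(371,392),.107,T),onz(w,g(383,503),.107,T);print('index',ang(b-a),'capc',onz(w,g(367,362),.107,T))
H=[onz(w,g(*z),.032,T)[:2] for z in[(125,122),(505,22),(600,345),(165,450)]];print('holder BL-corner',np.round(H,4).tolist())
for i in range(4):
    e=H[(i+1)%4]-H[i];print(np.linalg.norm(e).round(4),ang(e))
F=[onz(w,g(*z),.006,T)[:2] for z in[(188,100),(500,65)]];
c=np.mean(C,0);th=np.radians(12.6);Rh=np.array([[np.cos(th),np.sin(th)],[-np.sin(th),np.cos(th)]])
hc=np.array([.5212,-.1896]);print('in holder mm',[(Rh@(x-hc)*1e3).round(1).tolist() for x in C+[c]])
print('holder chk',[(Rh@(x-hc)*1e3).round(1).tolist() for x in H])
"
```

```text
bottle [[0.5474, -0.1624], [0.5509, -0.2158], [0.4958, -0.2194], [0.4925, -0.1645]] [ 0.5216 -0.1905]
0.0535 -86.2
0.0552 -176.2
0.0551 93.4
0.0549 2.2
index -177.2 capc [ 0.5229981  -0.18999768  0.107     ]
holder BL-corner [[0.5446, -0.1525], [0.5596, -0.2137], [0.4994, -0.2282], [0.4819, -0.1543]]
0.0631 -76.2
0.0619 -166.5
0.076 103.4
0.0628 1.7
in holder mm [[31.5, 20.8], [23.2, -32.1], [-31.3, -23.6], [-22.5, 30.8], [0.2, -1.0]]
holder chk [[30.9, 31.1], [32.2, -31.9], [-29.7, -32.9], [-30.7, 43.0]]
```

```bash
python3 -c "
from h import *
a=cv2.imread('pics/s0.png').astype(int);b=cv2.imread('pics/s19.png').astype(int)
for n,(y0,y1,x0,x1) in dict(jar=(175,218,333,366),amber=(215,252,422,452),beaker=(218,262,240,275),g1=(258,316,300,340),g2=(240,300,400,445)).items():
  print(n,np.abs(a-b)[y0:y1,x0:x1].mean().round(2))
s=r.read_state();print(s['time'],s['ft_force'].round(1));r.close_job()
"
```

```text
jar 2.13
amber 2.26
beaker 2.04
g1 2.65
g2 2.71
24.925 [-0.4  0.6  0.1]
the job is handed in; nothing more can be done
```

I carried the bottle by two opposite sides to the blue holder, lowered it until it touched the floor plate, and let go. I then gripped the cap, turned it clockwise about 153° to its stop, released and withdrew. I handed the job in at about 25 s.

**Last checks**
- **Cap:** wrist torque about the vertical rose from about 0.15 to 0.64 N m at the end of the turn, which I took as the stop. The white line on the cap measured about 0.5° (±2°) from the bottle's -x side. The black mark was hidden under the cap in that view, so I went by the bottle's edges.
- **Bottle:** it stands upright and is centred in the bay to about 1 mm. Turning the cap left it rotated about 9° clockwise against the cheeks. Its corners measure within the ±32 mm bay, the closest by about 0.5 mm, except one at 32.1 mm, level with the cheek face. That is within the roughly 2 mm camera error.
- **Other vessels:** comparing the first and last pictures shows no movement of the jar, amber bottle, beaker or green bottles.

**What went wrong**
- **First grasp:** it missed the body. The fingertips sat about 30 mm higher than the stated tool point, so the fingers briefly closed on the cap while the bottle stood on the bench. I did not lift or turn it then. I opened, lowered further and gripped the body (55.6 mm opening).
- **Disagreement left open:** in close wrist pictures the bottle appeared about 6% smaller than the calibration predicts. I did not resolve this, and used contact force for the final lowering instead.

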